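Show the wide picture to the desk camera

ROBOT

A 7-joint arm with a two-finger parallel gripper is mounted at the origin on the work surface. World frame = base frame: x ahead of the robot, y to its left, z up, the work surface at z = 0. Lengths are in m, angles in rad, forces in N, time in s.
With the tool pointing down it reaches from about 0.35 to 0.9 m from the base axis. Payload 7.2 kg.
Tool frame: the origin (TCP) lies at the very end of the fingers, on their centre line; the grasp point (between the pads) lies env.pinch_z behind it (env.pinch_z is the distance from the TCP to the grasp point, in m); z points along the fingers, y is the direction in which the jaws open and shut (so a half turn about z gives the same grasp; the last joint's range is limited). The gripper opens to 85 mm and grips with 20 to 120 N. Pads are 22 mm wide; open, the fingers measure 114 mm over their backs; the gripper's body (76 mm by 85 mm) begins 54 mm behind the grasp point. The pads swing forward as they close: fully open they stand 13 mm farther back than shut.
Start: joints at [1.236, 0.411, -0.013, 1.596, 0.006, 1.134, -0.082], TCP at [0.165, -0.603, 0.231] pointing down, gripper open.
Joint ranges: [-2.95, 2.95], [-0.29, 1.99], [-1.47, 1.44], [0.14, 2.54], [-1.03, 4.17], [0.13, 1.85], [-2.86, 2.86]. Speed limits (rad/s): [2.39, 2.39, 3.01, 3.01, 3.14, 3.14, 3.14].

INTERFACE

Orientations are given as [roll, pitch, yaw] about the fixed x, y, z axes, in that order (R = Rz(yaw) Ry(pitch) Rx(roll)).
In Python, from workcell import env gives the robot as it stands.
- The arm moves only by the tool send_rows, never from a script. Its argument "series" is a list that holds one entry, the list of rows, each a list of 6 numbers: the shift along the tool's x, y, z in cm, then the turn, a rotation vector about the tool's x, y, z in rad. In form: [[[tx, ty, tz, rx, ry, rz], ...]]. A call has exactly 5 rows; each row shifts and turns the commanded pose from where the row before left it, along the tool's axes as they then stand; what a row does not reach is not made up. A row lasts 1/10 s, in which the tool goes at most 50 mm and 8.59 degrees, less where a joint would pass 70% of its speed; a pose out of reach is approached as far as the arm can. A call is refused whole if a number of a shift passes 5 or a number of a turn 0.15, either way. A call with a gripper value outside its range is refused whole. "grip" is the finger opening in cm, from 0 to 8.54, set as the call begins (left out, the last holds). The fingers move at their own pace and stop on an object; "newtons" is the grip in N (left out, the last holds). Time passes only in rows, so rows that do not move let the fingers close, or fill a call up. It gives the time, the measured TCP pose, the force and the opening at its end, in the units of the state.
- env.read_state(): the state, without advancing time (a new reading comes with each control period).
- env.grab_frame(name): name is "scene" or "top" or "wrist"; returns a dict with "image" (400x640x3 uint8, red, green, blue), "K" (3x3 intrinsics, pixels), "k1" (the pictures are not rectified: a ray, as slopes to the right and down, at radius r is drawn at 1 + k1 r^2 times it, then the intrinsics apply), "rvec" (rotation vector, rad) and "tvec" (3), from world to camera coordinates, as OpenCV has them. Camera axes: x right, y down, z forward; pixel columns grow to the right and rows downward; lengths in m; the calibration is good to about 2 mm. A picture is of the moment at which its call begins. There is no depth.
- env.sign_off(): hands the job in, once; it reports no verdict.
The state is a dict: "clock": time; "q": joint angles; "qvel": joint speeds; "joint_efforts": joint torques, N m; "tool_pos": TCP position; "eef_rot": TCP orientation; "ft_force": force on the tool from outside, world axes, zero at the start; "torque": the same for the moment, N m; "opening": opening from 0.0 (shut) to 1.0 (fully open).
Only numpy, scipy, OpenCV 4.12 (cv2) and the standard library are available. Lean on these libraries where they do the work, as an engineer would, in place of code of your own. Each camera call takes 0.05 s, during which the arm holds its last target. There are 200 camera calls.

TASK

Someone on the video call wants to see the small framed picture that is wider than it is tall: lift it out of the rack and hold it up to the desk camera, upright in the camera's view and not turned over, the picture side facing the lens squarely even though the head is tilted, its middle on the lens's line of sight 16 cm in front of the lens. Finish while holding it there still in the air, with nothing but the gripper carrying it. Do not bump the camera, and leave the other two frames, the set square, the books and the pencil cup where they are.

Things in the scene. Friction and masses are not known exactly. Their poses are not given: they have to be found in the camera images.
- wide_frame: the picture to show: rigid black frame 160 mm wide (y), 110 high (z), 12 thick (x), 0.18 to 0.37 kg. Origin: middle of its lower edge, half-way through the thickness; +x comes out of the picture side (paper mount with drawing; the back is plain brown wood), +z is up the picture. Stands upright in any of the rack's slots, picture side to the rack's +x.
- wide_frame_mid (a point): the middle of the picture side of the wide frame: in the frame's axes 6 mm in +x and 55 mm in +z from its origin. Axes as the frame's.
- tall_frame: another frame in the rack, 100 mm wide, 140 mm high, 12 mm thick, origin and axes as for the wide one; to be left in its slot
- square_frame: another frame in the rack, 130 mm wide, 130 mm high, 12 mm thick, origin and axes as for the wide one; to be left in its slot
- rack: light wooden rack, fixed: base board 230 (x) by 110 (y) mm, 10 mm thick, with three slots across it at x = -70, 0, +70 mm. Each slot is 15 mm wide between two ribs 6 mm thick, 100 mm long in y, reaching 38 mm above the desk; the frames stand on the board. Origin: centre of the underside; z up.
- camera: desk camera stand, fixed: round black foot (radius 65 mm, 14 mm high), column (radius 10 mm) on its middle, and 290 mm up a tilting black head 75 mm long, 70 wide, 46 high, its back 25 mm behind the column's axis. Origin: middle of the foot's underside. It looks to the origin's -x side and down by 0.15 to 0.55 rad, different each time; the head stays as set.
- lens (a point): the middle of the lens's front glass, 61 mm in front of the head's tilt axis. Axes are the head's: the lens looks along its -x, so +x points from the thing shown back into the camera; y is level; +z is up in the camera's view (the tilted up direction).
- view_point (a point): the point in the air on the lens's line of sight, 160 mm in front of the lens, where the middle of the picture side belongs. Axes as lens.
- set_square: flat brown wooden set square lying on the desk, 150 mm by 90 mm, 6 mm thick, origin near its middle; leave alone
- books: stack of four books lying on the desk, 150 mm by 210 mm, 86 mm high, origin under its middle; leave alone
- pencil_cup: white cup with pencils, radius 36 mm, 95 mm high (pencils to 156 mm), origin under its middle; leave alone
Things that resemble listed ones, but are neither listed nor needed, are in the scene too. What is shaped like the wide_frame but blue is not meant.

How it is judged:
By the outcome, as a careful person would: the job done as asked, in the order asked, and still so for the second after the job is handed in, while the arm keeps its last pose, push and grip.
It also fails if it takes over 35 s, if anything falls off the work surface, if the arm or the gripper's body presses on something with over 40 N, if the wrist force passes 120 N, or if a joint passes its speed limit or range.

## Working session

There is one attempt and no reset: what is moved stays moved. The work goes in short steps, Python scripts to look and compute and a tool call to move; the robot and the scene stay as the last step left them, time stands still between calls to the robot, and variables do not carry over. Pictures are saved under pics/ and viewed, about 8 in all and at most 12, crops included, and the job is handed in when it is done.

Besides the shell and the picture viewer there is one more tool, called as name([rows], argument=value, ...), one row to a line, values as JSON. send_rows: Moves the arm, as the interface text tells. Its arguments: {"type":"object","properties":{"series":{"type":"array","items":{"type":"array","items":{"type":"array","items":{"type":"number"}}}},"grip":{"type":"number"},"newtons":{"type":"number"}},"required":["series"]}

```bash
mkdir -p pics; ls
cat > h.py <<'E'
import numpy as np,cv2,pickle
from scipy.spatial.transform import Rotation as R
from workcell import env
def grab(n,tag):
    f=env.grab_frame(n); pickle.dump(f,open(f'pics/{tag}.pkl','wb'))
    cv2.imwrite(f'pics/{tag}.png',f['image'][:,:,::-1]); return f
def load(tag): return pickle.load(open(f'pics/{tag}.pkl','rb'))
def D(f): return np.array([f['k1'],0,0,0,0.])
def ray(f,uv):
    p=cv2.undistortPoints(np.array(uv,float).reshape(-1,1,2),np.array(f['K']),D(f)).reshape(-1,2)
    M=cv2.Rodrigues(np.array(f['rvec'],float))[0]; t=np.array(f['tvec'],float).ravel()
    d=np.c_[p,np.ones(len(p))]@M; d/=np.linalg.norm(d,axis=1)[:,None]
    return -M.T@t,d
def onz(f,uv,z):
    c,d=ray(f,uv); return c+d*((z-c[2])/d[:,2])[:,None]
def proj(f,P): return cv2.projectPoints(np.array(P,float).reshape(-1,1,3),np.array(f['rvec'],float),np.array(f['tvec'],float),np.array(f['K']),D(f))[0].reshape(-1,2)
def tri(f1,u1,f2,u2):
    c1,d1=ray(f1,[u1]);c2,d2=ray(f2,[u2]);d1=d1[0];d2=d2[0]
    s=np.linalg.lstsq(np.c_[d1,-d2],c2-c1,rcond=None)[0]
    a=c1+s[0]*d1;b=c2+s[1]*d2; return (a+b)/2,np.linalg.norm(a-b)
E
python3 - <<'E'
from h import *
for n in ['scene','top','wrist']:
    f=grab(n,n+'0'); print(n,f['k1'],f['K'][0],ray(f,[[320,200]]))
print(env.pinch_z,env.read_state())
a=np.vstack([cv2.imread('pics/scene0.png'),cv2.imread('pics/top0.png')])
cv2.imwrite('pics/both0.png',cv2.resize(a,(480,600)) if 0 else a)
E
```

```text
pics
scene -0.16027544382728542 [499.54584977   0.         323.19644474] (array([1.09010536, 0.78761897, 1.52881603]), array([[-0.30585268, -0.46445757, -0.83110366]]))
top -0.01528074944165862 [493.80077297   0.         322.43772212] (array([0.35246127, 0.06331851, 1.7007305 ]), array([[ 0.14720422,  0.00594667, -0.98908824]]))
wrist -0.034159482624659496 [318.11105823   0.         317.52813044] (array([ 0.24465654, -0.58220228,  0.37258804]), array([[-0.29144325, -0.08777807, -0.95255228]]))
0.0187 {'clock': 0.15, 'q': array([ 1.23581794,  0.41173663, -0.01269438,  1.59682708,  0.00562364,
        1.13429422, -0.08218267]), 'qvel': array([ 0.00123042, -0.00079856, -0.0002284 , -0.00190185,  0.00163559,
       -0.00106285, -0.0004172 ]), 'joint_efforts': array([ 2.31096710e-03, -6.01033473e+01,  6.83457367e-01, -2.99648827e+01,
        1.39772112e-02,  7.82941439e-03, -3.27841076e-05]), 'tool_pos': array([ 0.16462083, -0.60255005,  0.23064372]), 'eef_rot': array([-3.14036821e+00,  1.14119261e-04,  2.66813158e-01]), 'ft_force': array([-0.44117595,  0.32671069, -0.21156406]), 'torque': array([ 0.05208491, -0.0176563 , -0.01870804]), 'opening': 0.9997476684114993}
```

View pics/scene0.png

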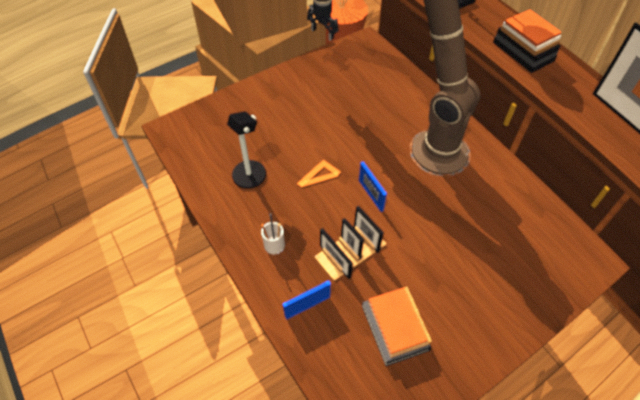

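View pics/top0.png

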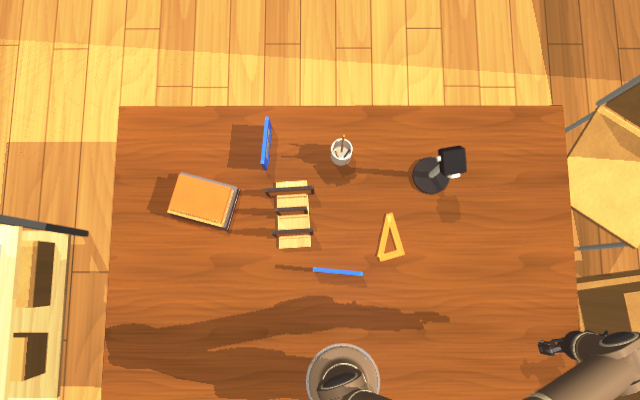

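The rack holds three black frames: top rows ~190, ~210 and ~232, columns 266–314. The blue look-alikes are at (266,143) and (338,271) in the top view. The camera's foot is at (430,175) and its head at (453,160). I'll take one enlarged montage to confirm which frame is the wide one and which way the camera faces.

Run:
```python
from h import *
s=cv2.imread('pics/scene0.png');t=cv2.imread('pics/top0.png')
def c(i,x,y,w,h): return cv2.resize(i[y:y+h,x:x+w],(400,300),interpolation=cv2.INTER_CUBIC)
m=np.vstack([np.hstack([c(s,305,200,96,72+8)[:],c(s,205,100,96,72+20)]),np.hstack([c(t,250,172,100,80),c(t,400,132,88,66)])])
cv2.imwrite('pics/m0.png',m)
```

```text
(no output)
```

View pics/m0.png

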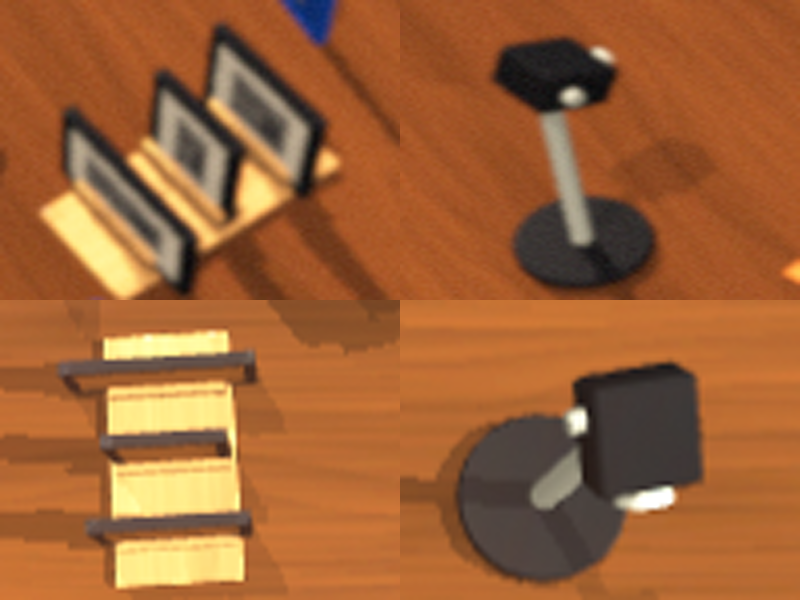

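The frame in the front slot, with top edge (266,191)–(314,187), has the longest top edge and the lowest height. That makes it the wide one; the blue ones are decoys, the middle one is tall and the rear one is square. The lens is the white disc on the head's robot-facing side, and the white blob on its left side is the tilt knob. Next I'll measure.

Run:
```python
from h import *
t=load('top0');s=load('scene0')
# rack frames top edges (top crop -> px)
def T(x,y): return (250+x/4,172+(y-300)/3.75)
for n,a,b,z in [('wide',T(62,370),T(255,357),.12),('tall',T(103,443),T(229,434),.15),('sq',T(89,524),T(250,518),.14)]:
    P=onz(t,[a,b],z); d=P[1]-P[0]; print(n,P.round(3).tolist(),'len',np.linalg.norm(d).round(3),'mid',P.mean(0).round(3),'ang',np.arctan2(d[1],d[0]).round(3))
# foot via dark mask ellipse near (430,176), at z=.014
im=t['image'].astype(int); 
f=onz(t,[(400+541/4.545,132+(497-300)/4.545)],.014); print('foot',f)
def S(x,y): return (205+(x-400)*96/400,100+y*92/300)
def C(x,y): return (400+(x-400)/4.545,132+(y-300)/4.545)
print('foot scene',onz(s,[S(583,242)],.014))
print('lens',tri(s,S(602,57),t,C(645,500)))
print('knob',tri(s,S(573,97),t,C(576,420)))
# head top face corners top view
for c in [(582,378),(690,366),(702,485),(600,497)]: print(onz(t,[C(*c)],.30).round(3))
for n,z,c in [('cup',0.095,(341,147)),('books',.086,(204,200)),('blue1',.11,(266,143)),('blue2',.11,(338,271))]: print(n,onz(t,[c],z).round(3))
```

```text
wide [[0.618, 0.25, 0.12], [0.63, 0.093, 0.12]] len 0.157 mid [0.624 0.171 0.12 ] ang -1.499
tall [[0.551, 0.213, 0.15], [0.559, 0.113, 0.15]] len 0.1 mid [0.555 0.163 0.15 ] ang -1.495
sq [[0.483, 0.224, 0.14], [0.488, 0.096, 0.14]] len 0.128 mid [0.486 0.16  0.14 ] ang -1.532
foot [[ 0.68990773 -0.62047399  0.014     ]]
foot scene [[ 0.69290918 -0.30555664  0.014     ]]
lens (array([ 0.63395175, -0.32014851,  0.27868738]), np.float64(0.0028351065085582008))
knob (array([ 0.68419092, -0.27473132,  0.28959958]), np.float64(0.003073950208983251))
[[ 0.711 -0.278  0.3  ]]
[[ 0.718 -0.348  0.3  ]]
[[ 0.641 -0.352  0.3  ]]
[[ 0.633 -0.287  0.3  ]]
cup [[0.77  0.003 0.095]]
books [[0.593 0.457 0.086]]
blue1 [[0.78  0.252 0.11 ]]
blue2 [[0.36  0.015 0.11 ]]
```

```bash
cat >> h.py <<'E'
def pose(st): return np.array(st['tool_pos']),R.from_euler('xyz',st['eef_rot'])
def plan(waypts,start=None,dp=2,dr=3):
    """waypts: list of (pos,Rot,nrows); prints rows of 6, 5 per line"""
    p,r=start or pose(env.read_state()); rows=[]
    for P,Q,n in waypts:
        P=np.array(P,float);p0=p.copy();r0=r;w=(r0.inv()*Q).as_rotvec()
        for k in range(1,n+1):
            tp=p0+(P-p0)*k/n; tr=r0*R.from_rotvec(w*k/n)
            a=np.round(r.inv().apply(tp-p)*100,dp); b=np.round((r.inv()*tr).as_rotvec(),dr)
            rows.append([float(x)+0 for x in [*a,*b]])
            p=p+r.apply(a/100); r=r*R.from_rotvec(b)
    for i in range(0,len(rows),5): print(rows[i:i+5])
    return p,r
def tool(z,x):
    z=np.array(z,float);z/=np.linalg.norm(z);x=np.array(x,float);x-=z*(x@z);x/=np.linalg.norm(x)
    return R.from_matrix(np.c_[x,np.cross(z,x),z])
E
python3 - <<'E'
from h import *
plan([([.36,-.56,.32],tool([0,0.3,-1],[1,0,0]),5),([.60,-.51,.37],tool([0,.85,-.5],[1,0,0]),5)],dp=1,dr=2)
E
```

```text
[[4.0, 0.2, -1.8, 0.06, 0.01, 0.05], [4.0, -0.1, -1.7, 0.06, 0.01, 0.06], [4.0, -0.4, -1.7, 0.05, 0.0, 0.05], [4.0, -0.8, -1.7, 0.06, 0.01, 0.05], [4.0, -1.0, -1.6, 0.06, 0.01, 0.05]]
[[4.8, -1.2, -0.7, 0.15, 0.0, 0.0], [4.8, -1.3, -0.4, 0.15, 0.0, 0.0], [4.8, -1.4, -0.3, 0.15, 0.0, 0.0], [4.8, -1.4, -0.1, 0.15, 0.0, 0.0], [4.8, -1.3, 0.2, 0.15, 0.0, 0.0]]
```

send_rows([
  [[4.0,0.2,-1.8,0.06,0.01,0.05],[4.0,-0.1,-1.7,0.06,0.01,0.06],[4.0,-0.4,-1.7,0.05,0.0,0.05],[4.0,-0.8,-1.7,0.06,0.01,0.05],[4.0,-1.0,-1.6,0.06,0.01,0.05]],
])

```text
clock: 0.65
tool_pos: [0.3621, -0.5594, 0.3218]
eef_rot: [-2.847, -0.002, 0.003]
ft_force: [0.4, -0.6, -0.4]
opening: 1.004
```

send_rows([
  [[4.8,-1.2,-0.7,0.15,0.0,0.0],[4.8,-1.3,-0.4,0.15,0.0,0.0],[4.8,-1.4,-0.3,0.15,0.0,0.0],[4.8,-1.4,-0.1,0.15,0.0,0.0],[4.8,-1.3,0.2,0.15,0.0,0.0]],
])

```text
clock: 1.15
tool_pos: [0.4554, -0.5637, 0.395]
eef_rot: [-2.67, -0.188, -0.106]
ft_force: [4.1, 1.2, -1.3]
opening: 0.998
```

send_rows([
  [[0,0,0,0,0,0],[0,0,0,0,0,0],[0,0,0,0,0,0],[0,0,0,0,0,0],[0,0,0,0,0,0]],
])

```text
clock: 1.65
tool_pos: [0.4603, -0.5579, 0.3987]
eef_rot: [-2.667, -0.197, -0.093]
ft_force: [-0.7, -0.2, 0.4]
opening: 1.001
```

Run:
```python
from h import *
f=grab('wrist','w1'); st=env.read_state(); print(st['tool_pos'],pose(st)[1].as_matrix().round(2).tolist(),st['q'].round(2))
cv2.imwrite('pics/w1b.png',f['image'][:,:,::-1])
```

```text
[ 0.46039651 -0.55790465  0.39881794] [[0.98, 0.01, 0.22], [-0.09, -0.89, 0.44], [0.2, -0.45, -0.87]] [ 1.25  0.79 -0.65  0.76 -0.05  1.85 -0.9 ]
```

View pics/w1b.png

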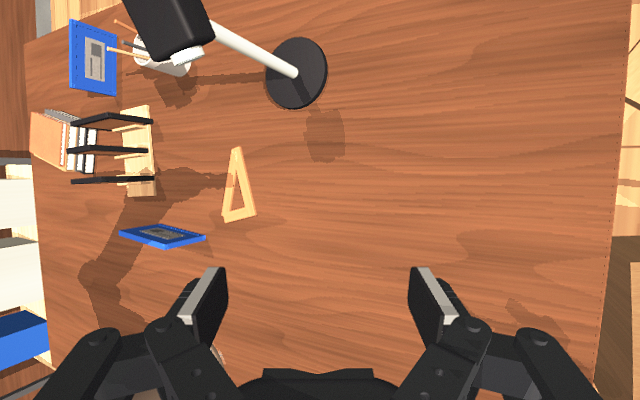

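The joint 6 limit stopped the tilt. The camera head is partly cut off at the top (125–215, 0–60) and the lens ring shows at (188,55). I'll shift ahead so the whole head is in view.

Run:
```python
from h import *
plan([([.57,-.48,.44],tool([0.05,.42,-.87],[1,0,0]),5)],dp=1,dr=2)
```

```text
[[2.2, -1.7, 0.4, 0.0, -0.03, 0.0], [2.1, -1.8, 0.4, -0.01, -0.04, 0.0], [2.2, -1.7, 0.3, 0.0, -0.03, 0.0], [2.2, -1.8, 0.2, 0.0, -0.03, 0.0], [2.2, -1.7, 0.1, -0.01, -0.04, 0.0]]
```

send_rows([
  [[2.2,-1.7,0.4,0.0,-0.03,0.0],[2.1,-1.8,0.4,-0.01,-0.04,0.0],[2.2,-1.7,0.3,0.0,-0.03,0.0],[2.2,-1.8,0.2,0.0,-0.03,0.0],[2.2,-1.7,0.1,-0.01,-0.04,0.0]],
])

```text
clock: 2.2
tool_pos: [0.5605, -0.4549, 0.4111]
eef_rot: [-2.727, -0.085, -0.038]
ft_force: [-0.5, -1.0, -0.9]
opening: 0.998
```

send_rows([
  [[0,0,0,0,0,0],[0,0,0,0,0,0],[0,0,0,0,0,0],[0,0,0,0,0,0],[0,0,0,0,0,0]],
])

```text
clock: 2.7
tool_pos: [0.5591, -0.4567, 0.4108]
eef_rot: [-2.726, -0.085, -0.039]
ft_force: [-1.1, 0.6, -0.2]
opening: 1.002
```

Run:
```python
from h import *
f=grab('wrist','w2'); st=env.read_state(); print(st['tool_pos'],pose(st)[1].as_matrix().round(2).tolist(),st['q'].round(2))
g=load('w2'); c=proj(g,[[.68,-.31,.29]])[0]; print(c)
x=int(np.clip(c[0]-100,0,440));y=int(np.clip(c[1]-75,0,250));print(x,y)
cv2.imwrite('pics/w2b.png',cv2.resize(f['image'][y:y+150,x:x+200,::-1],(800,600),interpolation=cv2.INTER_CUBIC))
```

```text
[ 0.55926135 -0.45648109  0.41087415] [[1.0, -0.0, 0.09], [-0.04, -0.92, 0.4], [0.09, -0.4, -0.91]] [ 0.95  0.73 -0.42  0.77 -0.12  1.85 -1.01]
[225.14245081  74.90688008]
125 0
```

View pics/w2b.png

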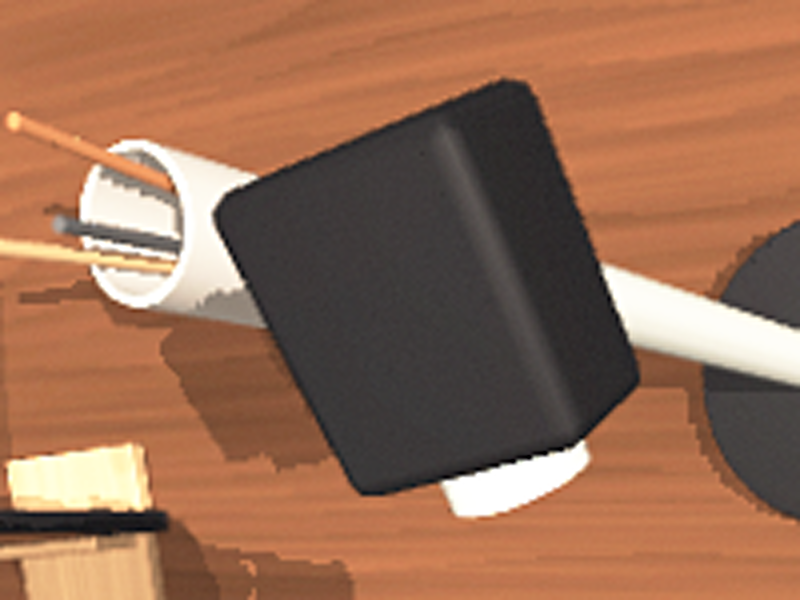

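The whole head is visible. Crop corners of the top face are back-left (218,200), back-right (440,112), front-right (575,447) and front-left (365,497). The lower right edge runs (532,80)–(640,382), and the lens ring is at about (520,488). I'll fit the pose to these corners.

Run:
```python
from h import *
from scipy.optimize import least_squares
g=load('w2');t=load('top0');s=load('scene0')
B=np.array([[25,35,23],[25,-35,23],[-50,-35,23],[-50,35,23],[25,-35,-23],[-50,-35,-23]])/1000
U=np.array([[216,201],[443,113],[576,447],[364,497],[533,80],[640,382]])/4+[125,0]
C=lambda x,y:(400+(x-400)/4.545,132+(y-300)/4.545)
UT=np.array([C(582,378),C(690,366),C(702,485),C(600,497)])
H=lambda v:(R.from_euler('xyz',[0,v[4],v[3]]),v[:3])   # pitch>0: +x axis goes down; lens looks -x down => x axis up => negative pitch
def P(v,b): r,p=H(v); return r.apply(b)+p
ok,rv,tv=cv2.solvePnP(B,U.reshape(-1,1,2),g['K'],D(g)); M=cv2.Rodrigues(np.array(g['rvec'],float))[0]
print('pnp eul',R.from_matrix(M.T@cv2.Rodrigues(rv)[0]).as_euler('ZYX').round(3),(M.T@(tv.ravel()-np.ravel(g['tvec']))).round(4))
for nm,res in [('w',lambda v:(proj(g,P(v,B))-U).ravel()),('w+top',lambda v:np.r_[(proj(g,P(v,B))-U).ravel(),(proj(t,P(v,B[:4]))-UT).ravel()]),('w, z=.29',lambda v:np.r_[(proj(g,P(v,B))-U).ravel(),(v[2]-.29)*1000,(v[0]-.692)*300,(v[1]+.306)*300])]:
    o=least_squares(res,[.68,-.31,.29,.15,-.3]); v=o.x
    print(nm,v.round(4),'rms',np.sqrt((o.fun**2).mean()).round(2),np.abs(o.fun).max().round(2)); 
    L=P(v,np.array([[-.061,0,0]])); print(' lens',L.round(4),'px crop',((proj(g,L)-[125,0])*4).round(0),'top',proj(t,L).round(1),'scene',proj(s,L).round(1),'vp',P(v,np.array([[-.221,0,0]])).round(4))
# foot from wrist+ top
print('top lens meas',C(645,500),'scene meas',(205+202*.24,100+57*92/300))
im=load('top0')['image'][120:220,390:480].astype(int); 
print('foot top',onz(t,[C(541,497)],.014), onz(s,[(205+183*.24,100+242*92/300)],.014))
```

```text
pnp eul [ 0.166 -0.429 -0.002] [ 0.6958 -0.3013  0.2702]
w [ 0.6958 -0.3013  0.2702  0.1653 -0.4289] rms 0.95 1.69
 lens [[ 0.6411 -0.3104  0.2448]] px crop [[519. 474.]] top [[447.3 176.2]] scene [[253.7 126.7]] vp [[ 0.4975 -0.3343  0.1783]]
w+top [ 0.6938 -0.3088  0.2798  0.1642 -0.4287] rms 1.68 3.22
 lens [[ 0.639  -0.3179  0.2545]] px crop [[521. 481.]] top [[450.6 176.3]] scene [[252.9 123.2]] vp [[ 0.4955 -0.3416  0.188 ]]
w, z=.29 [ 0.6926 -0.3123  0.2857  0.1467 -0.4617] rms 2.45 4.99
 lens [[ 0.6386 -0.3203  0.2586]] px crop [[520. 482.]] top [[451.8 176.2]] scene [[252.5 121.9]] vp [[ 0.4969 -0.3413  0.1873]]
top lens meas (453.9053905390539, 176.004400440044) scene meas (253.48, 117.48)
foot top [[ 0.69000036 -0.31304183  0.014     ]] [[ 0.69290918 -0.30555664  0.014     ]]
```

The fits disagree on depth because of the rounded corners: tilt comes out at 0.43–0.46, and axis z at 0.27–0.29 against the expected 0.29. A second close view from the robot/+y side, on the way to the rack, lets me triangulate the corners without assuming a model.

Run:
```python
from h import *
g=load('w2'); p,r=pose(env.read_state())
M=cv2.Rodrigues(np.array(g['rvec'],float))[0]; c=-M.T@np.ravel(g['tvec'])
Rc=r.inv()*R.from_matrix(M.T); tc=r.inv().apply(c-p); print(tc.round(3),Rc.as_matrix().round(2).tolist())
cam=np.array([.46,-.11,.48]); a=np.array([.67,-.31,.27])-cam; a/=np.linalg.norm(a)
# tool z: optical axis in tool
o=Rc.apply([0,0,1]); up=np.array([0,0,1]); 
xi=-Rc.apply([0,1,0]) # image up in tool
A=np.c_[xi,np.cross(o,xi),o]; u=up-a*(up@a);u/=np.linalg.norm(u); Bm=np.c_[u,np.cross(a,u),a]
Q=R.from_matrix(Bm@A.T); P=cam-Q.apply(tc); print(P,Q.as_matrix().round(2).tolist(), (r.inv()*Q).magnitude())
plan([([.46,-.30,.45],R.from_rotvec((Q*r.inv()).as_rotvec()*.5)*r,10),(P,Q,10)],dp=1,dr=2)
```

```text
[ 0.083  0.002 -0.143] [[0.0, -0.95, -0.32], [1.0, 0.0, 0.0], [-0.0, -0.32, 0.95]]
[ 0.54210431 -0.18566117  0.35864936] [[0.21, -0.69, 0.69], [-0.21, -0.72, -0.66], [0.95, -0.0, -0.3]] 1.5506643832847822
[[-1.0, -1.6, 0.2, -0.04, 0.06, 0.02], [-1.1, -1.6, 0.0, -0.04, 0.07, 0.02], [-1.1, -1.5, -0.1, -0.04, 0.06, 0.01], [-1.0, -1.5, -0.2, -0.05, 0.06, 0.02], [-1.2, -1.5, -0.3, -0.04, 0.06, 0.02]]
[[-1.1, -1.5, -0.5, -0.04, 0.07, 0.02], [-1.1, -1.4, -0.6, -0.04, 0.06, 0.01], [-1.0, -1.4, -0.7, -0.04, 0.06, 0.02], [-1.1, -1.3, -0.9, -0.05, 0.07, 0.02], [-1.0, -1.3, -1.0, -0.04, 0.06, 0.02]]
[[-0.3, -1.3, 1.1, -0.04, 0.06, 0.02], [-0.4, -1.2, 1.0, -0.04, 0.07, 0.02], [-0.5, -1.4, 0.9, -0.04, 0.06, 0.01], [-0.5, -1.3, 0.8, -0.05, 0.06, 0.02], [-0.6, -1.4, 0.8, -0.04, 0.06, 0.02]]
[[-0.7, -1.4, 0.6, -0.04, 0.07, 0.02], [-0.8, -1.4, 0.5, -0.04, 0.06, 0.01], [-0.8, -1.4, 0.5, -0.04, 0.06, 0.02], [-0.8, -1.4, 0.3, -0.04, 0.06, 0.02], [-0.9, -1.4, 0.2, -0.04, 0.07, 0.02]]
```

send_rows([
  [[-1.0,-1.6,0.2,-0.04,0.06,0.02],[-1.1,-1.6,0.0,-0.04,0.07,0.02],[-1.1,-1.5,-0.1,-0.04,0.06,0.01],[-1.0,-1.5,-0.2,-0.05,0.06,0.02],[-1.2,-1.5,-0.3,-0.04,0.06,0.02]],
])

```text
clock: 3.25
tool_pos: [0.5091, -0.3775, 0.4307]
eef_rot: [-2.898, -0.353, -0.23]
ft_force: [0.7, -0.2, 0.8]
opening: 1.0
```

send_rows([
  [[-1.1,-1.5,-0.5,-0.04,0.07,0.02],[-1.1,-1.4,-0.6,-0.04,0.06,0.01],[-1.0,-1.4,-0.7,-0.04,0.06,0.02],[-1.1,-1.3,-0.9,-0.05,0.07,0.02],[-1.0,-1.3,-1.0,-0.04,0.06,0.02]],
])

```text
clock: 3.75
tool_pos: [0.4595, -0.2986, 0.4505]
eef_rot: [-3.028, -0.652, -0.396]
ft_force: [-0.4, 1.0, 0.4]
opening: 0.998
```

send_rows([
  [[-0.3,-1.3,1.1,-0.04,0.06,0.02],[-0.4,-1.2,1.0,-0.04,0.07,0.02],[-0.5,-1.4,0.9,-0.04,0.06,0.01],[-0.5,-1.3,0.8,-0.05,0.06,0.02],[-0.6,-1.4,0.8,-0.04,0.06,0.02]],
])

```text
clock: 4.25
tool_pos: [0.4961, -0.2477, 0.4046]
eef_rot: [-3.125, -0.922, -0.543]
ft_force: [-0.5, -0.5, -1.3]
opening: 0.998
```

send_rows([
  [[-0.7,-1.4,0.6,-0.04,0.07,0.02],[-0.8,-1.4,0.5,-0.04,0.06,0.01],[-0.8,-1.4,0.5,-0.04,0.06,0.02],[-0.8,-1.4,0.3,-0.04,0.06,0.02],[-0.9,-1.4,0.2,-0.04,0.07,0.02]],
])

```text
clock: 4.75
tool_pos: [0.4934, -0.2531, 0.3889]
eef_rot: [3.082, -0.979, -0.59]
ft_force: [-0.5, -0.6, 1.0]
opening: 0.998
```

```bash
sleep 0
python3 - <<'E'
from h import *
for _ in range(3): f=grab('wrist','w3')
st=env.read_state(); print(st['tool_pos'],pose(st)[1].as_matrix().round(2).tolist(),st['q'].round(2),abs(st['qvel']).max())
c=proj(f,[[.67,-.31,.28]])[0]; print(c)
x=int(np.clip(c[0]-100,0,440));y=int(np.clip(c[1]-75,0,250));print(x,y)
cv2.imwrite('pics/w3b.png',cv2.resize(f['image'][y:y+150,x:x+200,::-1],(800,600),interpolation=cv2.INTER_CUBIC))
E
```

```text
[ 0.49304703 -0.2537494   0.38870467] [[0.47, -0.6, 0.65], [-0.31, -0.8, -0.51], [0.83, 0.03, -0.56]] [ 1.25 -0.29 -0.88  2.27  0.63  0.16 -2.49] 0.10400144385530533
[259.71555529 167.86036689]
159 92
```

View pics/w3b.png

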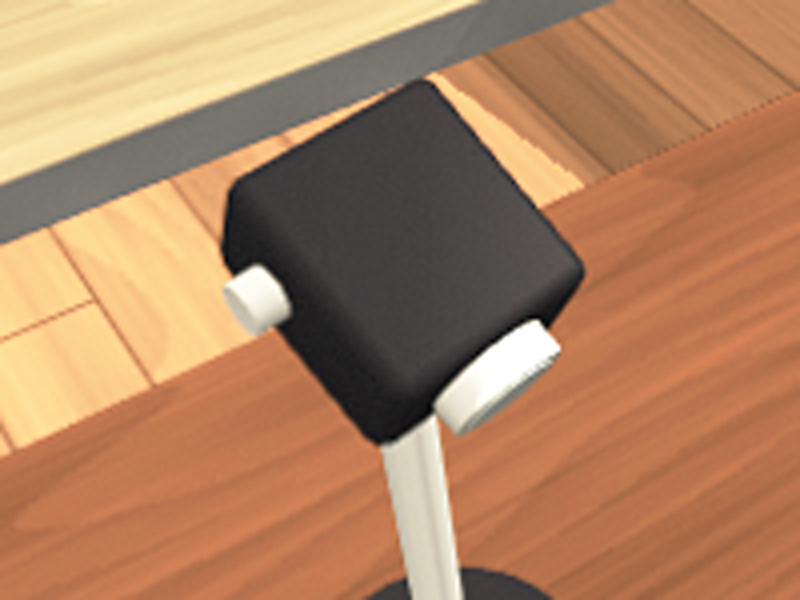

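All of the head's corners, the tilt knob (258,298) and the lens rim, running (458,432)–(560,350), are clear. I'll triangulate against the previous view.

Run:
```python
from h import *
from scipy.optimize import least_squares
g=load('w2');k=load('w3')
U2={'bl':(216,201),'br':(443,113),'fr':(576,447),'fl':(364,497),'brb':(533,80),'frb':(640,382),'lens':(527,490)}
U3={'bl':(232,182),'br':(428,76),'fr':(585,264),'fl':(400,396),'flb':(383,447),'blb':(221,254),'lens':(509,391)}
c2=lambda u:np.array(u)/4+[125,0]; c3=lambda u:np.array(u)/4+[159,92]
T={}
for n in ['bl','br','fr','fl','lens']:
    T[n],e=tri(g,c2(U2[n]),k,c3(U3[n])); print(n,T[n].round(4),'gap',e.round(4))
dx=((T['bl']-T['fl'])+(T['br']-T['fr']))/2; print('len',np.linalg.norm(dx),'yaw',np.arctan2(dx[1],dx[0]),'tilt',np.arcsin(dx[2]/np.linalg.norm(dx)),[np.arcsin((T[a]-T[b])[2]/np.linalg.norm(T[a]-T[b])).round(3) for a,b in(('bl','fl'),('br','fr'))])
dy=(T['bl']-T['br']+T['fl']-T['fr'])/2; print('wid',np.linalg.norm(dy),'yaw',np.arctan2(-dy[0],dy[1]))
B={'bl':[25,35,23],'br':[25,-35,23],'fr':[-50,-35,23],'fl':[-50,35,23],'brb':[25,-35,-23],'frb':[-50,-35,-23],'flb':[-50,35,-23],'blb':[25,35,-23]}
def res(v,fs=False):
    r=R.from_euler('ZYX',[v[3],v[4],0]); o=[]
    q=lambda b:r.apply((np.array(b)-[-12.5,0,0])/1000*(v[5] if fs else 1)+[-.0125,0,0])+v[:3]
    for f,U,c in((g,U2,c2),(k,U3,c3)):
        n=[a for a in U if a in B]; o.append((proj(f,[q(B[a]) for a in n])-np.array([c(U[a]) for a in n])).ravel())
    return np.concatenate(o)
for fs in(0,1):
    o=least_squares(res,[.69,-.31,.29,.15,-.4]+[1]*fs,kwargs=dict(fs=fs));v=o.x
    r=R.from_euler('ZYX',[v[3],v[4],0]); print(v.round(4),np.sqrt((o.fun**2).mean()).round(2),'lens',(v[:3]+r.apply([-.061,0,0])).round(4),'vp',(v[:3]+r.apply([-.221,0,0])).round(4))
```

```text
bl [ 0.6994 -0.2812  0.3166] gap 0.0
br [ 0.7093 -0.3453  0.317 ] gap 0.0004
fr [ 0.6458 -0.3557  0.2885] gap 0.002
fl [ 0.6355 -0.2908  0.2861] gap 0.0021
lens [ 0.6375 -0.3244  0.2632] gap 0.0028
len 0.07095359503873458 yaw 0.15545424485386372 tilt 0.4297602242448559 [np.float64(0.441), np.float64(0.418)]
wid 0.06528687159087916 yaw 0.15620780084304264
[ 0.6923 -0.3148  0.2874  0.1579 -0.4314] 2.57 lens [ 0.6376 -0.3235  0.2619] vp [ 0.4941 -0.3464  0.195 ]
[ 0.6923 -0.315   0.2884  0.162  -0.4336  0.9361] 0.84 lens [ 0.6377 -0.3239  0.2627] vp [ 0.4944 -0.3473  0.1955]
```

The two views agree to 2–3 mm. Lens is at about (0.638,−0.324,0.263), yaw 0.157, tilt 0.43, and the view point at (0.494,−0.347,0.196). Now to the rack.

Run:
```python
from h import *
p,r=pose(env.read_state())
A=tool([0,0,-1],[.8,-.5,0]); fy=np.array([-np.sin(.072),np.cos(.072),0]); Bq=tool([0,0,-1],fy)
mid=R.from_euler('z',.5*((Bq*A.inv()).as_rotvec()[2]))*A
print((r.inv()*A).magnitude(),(Bq*A.inv()).as_rotvec())
plan([([.48,-.12,.36],A,8),([.56,.06,.33],mid,8),([.624,.171,.27],Bq,9)],dp=1,dr=2)
```

```text
0.9801500428659338 [-0.          0.          2.20139564]
[[-0.9, -1.3, -0.8, 0.01, -0.12, -0.01], [-1.0, -1.2, -0.6, 0.01, -0.12, 0.0], [-1.0, -1.3, -0.5, 0.01, -0.13, -0.01], [-1.1, -1.3, -0.4, 0.01, -0.12, -0.01], [-1.0, -1.3, -0.2, 0.0, -0.12, 0.0]]
[[-1.2, -1.3, 0.0, 0.01, -0.12, -0.01], [-1.1, -1.3, 0.0, 0.01, -0.12, -0.01], [-1.0, -1.4, 0.2, 0.01, -0.13, -0.01], [-0.3, -2.4, 0.4, 0.0, 0.0, -0.14], [0.0, -2.5, 0.4, 0.0, 0.0, -0.13]]
[[0.3, -2.4, 0.3, 0.0, 0.0, -0.14], [0.7, -2.4, 0.4, 0.0, 0.0, -0.14], [1.0, -2.3, 0.4, 0.0, 0.0, -0.14], [1.2, -2.1, 0.4, 0.0, 0.0, -0.13], [1.6, -1.9, 0.4, 0.0, 0.0, -0.14]]
[[1.8, -1.6, 0.3, 0.0, 0.0, -0.14], [1.2, -0.7, 0.7, 0.0, 0.0, -0.12], [1.4, -0.5, 0.6, 0.0, 0.0, -0.12], [1.3, -0.4, 0.7, 0.0, 0.0, -0.13], [1.5, -0.2, 0.7, 0.0, 0.0, -0.12]]
[[1.4, 0.0, 0.7, 0.0, 0.0, -0.12], [1.4, 0.2, 0.6, 0.0, 0.0, -0.12], [1.4, 0.3, 0.7, 0.0, 0.0, -0.12], [1.3, 0.5, 0.7, 0.0, 0.0, -0.13], [1.3, 0.6, 0.6, 0.0, 0.0, -0.12]]
```

send_rows([
  [[-0.9,-1.3,-0.8,0.01,-0.12,-0.01],[-1.0,-1.2,-0.6,0.01,-0.12,0.0],[-1.0,-1.3,-0.5,0.01,-0.13,-0.01],[-1.1,-1.3,-0.4,0.01,-0.12,-0.01],[-1.0,-1.3,-0.2,0.0,-0.12,0.0]],
], grip=4.5, newtons=60)

```text
clock: 5.4
tool_pos: [0.489, -0.1845, 0.375]
eef_rot: [3.118, -0.465, -0.588]
ft_force: [0.4, 0.1, 0.3]
opening: 0.525
```

send_rows([
  [[-1.2,-1.3,0.0,0.01,-0.12,-0.01],[-1.1,-1.3,0.0,0.01,-0.12,-0.01],[-1.0,-1.4,0.2,0.01,-0.13,-0.01],[-0.3,-2.4,0.4,0.0,0.0,-0.14],[0.0,-2.5,0.4,0.0,0.0,-0.13]],
])

```text
clock: 5.9
tool_pos: [0.5082, -0.0916, 0.3508]
eef_rot: [3.116, -0.093, -0.288]
ft_force: [-0.3, 0.8, -1.2]
opening: 0.525
```

Run:
```python
from h import *
st=env.read_state();p,r=pose(st); print(p,r.as_matrix().round(2).tolist(),st['q'].round(2))
fy=np.array([-np.sin(.072),np.cos(.072),0]); Bq=tool([0,0,-1],fy)
w=(Bq*r.inv()).as_rotvec();print(w)
mid=R.from_rotvec(w*.5)*r
plan([([.54,.0,.34],mid,8),([.624,.171,.27],Bq,12 if np.linalg.norm(w)>2.1 else 7)],dp=1,dr=2)
```

```text
[ 0.50824576 -0.09160507  0.35078449] [[0.95, -0.29, 0.08], [-0.28, -0.96, -0.05], [0.09, 0.03, -1.0]] [ 0.62  0.13 -0.62  1.71  0.14  1.24 -1.9 ]
[-0.04469437  0.10380456  1.93045905]
[[0.0, -1.2, 0.1, 0.01, 0.0, -0.12], [0.2, -1.2, 0.1, 0.0, -0.01, -0.12], [0.4, -1.2, 0.1, 0.01, 0.0, -0.12], [0.4, -1.1, 0.2, 0.01, 0.0, -0.12], [0.6, -1.0, 0.1, 0.0, 0.0, -0.12]]
[[0.8, -1.0, 0.2, 0.01, 0.0, -0.12], [0.8, -0.9, 0.1, 0.01, -0.01, -0.12], [0.9, -0.8, 0.2, 0.0, 0.0, -0.13], [2.4, -1.2, 1.0, 0.01, 0.0, -0.14], [2.6, -0.8, 1.1, 0.01, 0.0, -0.13]]
[[2.7, -0.5, 1.0, 0.0, -0.01, -0.14], [2.7, 0.0, 1.1, 0.01, 0.0, -0.14], [2.7, 0.2, 1.0, 0.01, 0.0, -0.14], [2.6, 0.7, 1.0, 0.01, 0.0, -0.13], [2.5, 1.0, 1.1, 0.01, -0.01, -0.14]]
```

send_rows([
  [[0.0,-1.2,0.1,0.01,0.0,-0.12],[0.2,-1.2,0.1,0.0,-0.01,-0.12],[0.4,-1.2,0.1,0.01,0.0,-0.12],[0.4,-1.1,0.2,0.01,0.0,-0.12],[0.6,-1.0,0.1,0.0,0.0,-0.12]],
])

```text
clock: 6.4
tool_pos: [0.5275, -0.0349, 0.3442]
eef_rot: [3.099, -0.062, 0.314]
ft_force: [0.4, 0.4, 0.5]
opening: 0.528
```

send_rows([
  [[0.8,-1.0,0.2,0.01,0.0,-0.12],[0.8,-0.9,0.1,0.01,-0.01,-0.12],[0.9,-0.8,0.2,0.0,0.0,-0.13],[2.4,-1.2,1.0,0.01,0.0,-0.14],[2.6,-0.8,1.1,0.01,0.0,-0.13]],
])

```text
clock: 6.9
tool_pos: [0.5641, 0.0482, 0.3193]
eef_rot: [3.111, -0.027, 0.953]
ft_force: [1.1, -1.2, 0.8]
opening: 0.526
```

send_rows([
  [[2.7,-0.5,1.0,0.0,-0.01,-0.14],[2.7,0.0,1.1,0.01,0.0,-0.14],[2.7,0.2,1.0,0.01,0.0,-0.14],[2.6,0.7,1.0,0.01,0.0,-0.13],[2.5,1.0,1.1,0.01,-0.01,-0.14]],
])

```text
clock: 7.4
tool_pos: [0.6248, 0.1692, 0.2675]
eef_rot: [-3.134, 0.007, 1.643]
ft_force: [0.5, -0.5, 0.2]
opening: 0.522
```

Run:
```python
from h import *
for _ in range(3): f=grab('wrist','w4')
st=env.read_state();p,r=pose(st); print(p,r.as_matrix().round(3).tolist(),st['q'].round(2),abs(st['qvel']).max())
print(proj(f,[[.618,.25,.12],[.63,.093,.12],[.551,.213,.15],[.559,.113,.15]]).round(0).tolist())
```

```text
[0.62386465 0.17048631 0.26657123] [[-0.069, 0.998, -0.008], [0.998, 0.069, -0.007], [-0.006, -0.009, -1.0]] [ 0.24  0.59 -0.93  1.44  0.48  1.36 -0.64] 0.05970142126778515
[[319.0, 101.0], [319.0, 263.0], [232.0, 143.0], [242.0, 254.0]]
```

View pics/w4.png

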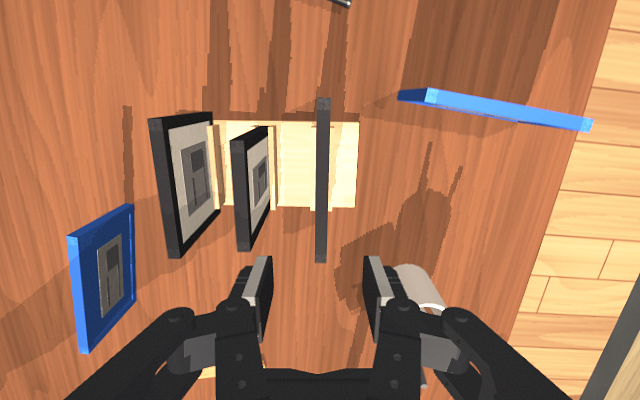

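The wide frame's top edge runs (323,98)–(320,262), almost where predicted, and the jaws straddle it. I'll refine, then descend.

Run:
```python
from h import *
f=load('w4'); P=onz(f,[(323,98),(320.5,262)],.12); d=P[0]-P[1]; yaw=np.arctan2(-d[0],d[1]); m=P.mean(0)
print(P.round(4),np.linalg.norm(d),'yaw',yaw,m)
yaw=(yaw+.072)/2
fy=np.array([-np.sin(yaw),np.cos(yaw),0]); Bq=tool([0,0,-1],fy)
plan([([m[0],m[1],.14],Bq,5),([m[0],m[1],.088],Bq,5)],dp=2,dr=3)
```

```text
[[0.6214 0.2526 0.12  ]
 [0.6318 0.0944 0.12  ]] 0.15857582517660151 yaw 0.06561168966106405 [0.62659064 0.17351468 0.12      ]
[[0.07, 0.08, 2.53, -0.002, 0.001, 0.0], [0.07, 0.08, 2.53, -0.001, 0.001, 0.0], [0.07, 0.07, 2.53, -0.002, 0.002, 0.0], [0.06, 0.07, 2.53, -0.002, 0.001, 0.0], [0.06, 0.06, 2.53, -0.002, 0.001, 0.0]]
[[0.0, 0.0, 1.04, 0.0, 0.0, 0.0], [0.0, 0.0, 1.04, 0.0, 0.0, 0.0], [0.0, 0.0, 1.04, 0.0, 0.0, 0.0], [0.0, 0.0, 1.04, 0.0, 0.0, 0.0], [0.0, 0.0, 1.04, 0.0, 0.0, 0.0]]
```

send_rows([
  [[0.07,0.08,2.5,-0.002,0.001,0.0],[0.07,0.08,2.5,-0.002,0.001,0.0],[0.07,0.07,2.5,-0.002,0.002,0.0],[0.06,0.07,2.5,-0.002,0.001,0.0],[0.06,0.06,2.6,-0.002,0.001,0.0]],
])

```text
clock: 8.05
tool_pos: [0.6287, 0.1689, 0.1421]
eef_rot: [3.135, 0.004, 1.632]
ft_force: [0.4, -0.5, -0.3]
opening: 0.525
```

send_rows([
  [[0,0,1.0,0,0,0],[0,0,1.1,0,0,0],[0,0,1.1,0,0,0],[0,0,1.1,0,0,0],[0,0,1.0,0,0,0]],
])

```text
clock: 8.55
tool_pos: [0.6299, 0.1698, 0.0891]
eef_rot: [3.133, 0.005, 1.633]
ft_force: [-0.5, 0.4, -0.0]
opening: 0.523
```

send_rows([
  [[0,0,0,0,0,0],[0,0,0,0,0,0],[0,0,0,0,0,0],[0,0,0,0,0,0],[0,0,0,0,0,0]],
], grip=0.0, newtons=60)

```text
clock: 9.05
tool_pos: [0.6287, 0.17, 0.0897]
eef_rot: [3.135, 0.006, 1.634]
ft_force: [-5.7, 0.2, 2.1]
opening: 0.131
```

send_rows([
  [[0,0,0,0,0,0],[0,0,0,0,0,0],[0,0,0,0,0,0],[0,0,0,0,0,0],[0,0,0,0,0,0]],
])

```text
clock: 9.55
tool_pos: [0.6287, 0.17, 0.0897]
eef_rot: [3.135, 0.006, 1.633]
ft_force: [-4.9, -1.5, 2.1]
opening: 0.133
```

Run:
```python
from h import *
st=env.read_state();p,r=pose(st); print(p,st['eef_rot'],st['opening']*85.4,st['ft_force'],st['torque'],st['q'].round(2))
```

```text
[0.62872638 0.16995507 0.08965975] [3.13476443 0.00582182 1.63347622] 11.355213001053853 [-4.91394395 -1.53774512  2.14322244] [-0.14826849  1.47609041 -0.01299345] [ 0.2   0.75 -0.84  1.62  0.63  1.05 -0.77]
```

Gripped: the opening is 11.4 mm on the 12 mm frame. Lift straight up.

send_rows([
  [[0,0,-1.0,0,0,0],[0,0,-2.0,0,0,0],[0,0,-3.0,0,0,0],[0,0,-3.0,0,0,0],[0,0,-3.0,0,0,0]],
])

```text
clock: 10.05
tool_pos: [0.6293, 0.1704, 0.2114]
eef_rot: [3.131, 0.005, 1.633]
ft_force: [0.4, -0.3, -2.3]
opening: 0.13
```

send_rows([
  [[0,0,-3.0,0,0,0],[0,0,-3.0,0,0,0],[0,0,-1.0,0,0,0],[0,0,0,0,0,0],[0,0,0,0,0,0]],
])

```text
clock: 10.55
tool_pos: [0.6278, 0.1703, 0.2781]
eef_rot: [3.134, 0.006, 1.633]
ft_force: [0.4, 0.6, -2.6]
opening: 0.129
```

Run:
```python
from h import *
for _ in range(2): f=grab('wrist','w5')
s=grab('scene','s5'); st=env.read_state();p,r=pose(st); print(p,st['eef_rot'],st['opening']*85.4,st['ft_force'])
c=proj(s,[p])[0].astype(int); print(c)
a=cv2.resize(s['image'][c[1]-60:c[1]+60,c[0]-80:c[0]+80,::-1],(400,300),interpolation=cv2.INTER_CUBIC)
b=cv2.resize(f['image'][60:300,160:480,::-1],(400,300),interpolation=cv2.INTER_CUBIC)
cv2.imwrite('pics/m5.png',np.vstack([np.hstack([a,b])]))
```

```text
[0.62759834 0.17020544 0.27756859] [3.13563376 0.00620918 1.63314995] 11.040537426737865 [-0.51975243 -0.67487141 -2.59519858]
[335 218]
```

View pics/m5.png

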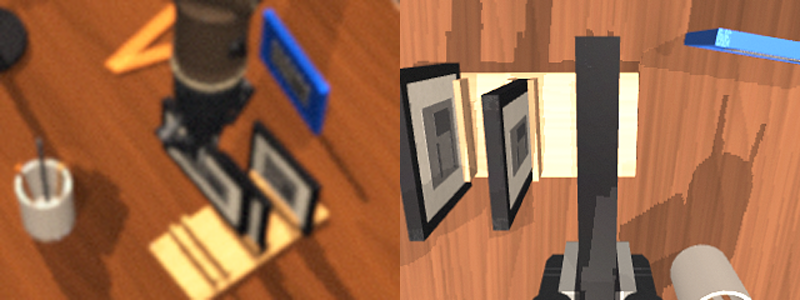

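The frame is lifted, the front slot is empty and the other two frames have not moved. The frame's far top corner is at full-picture pixel ≈(318,90). Now to compute the offset in the grip and the transfer.

```bash
cat >> h.py <<'E'
Rh=R.from_euler('ZYX',[.158,-.432,0]); lens=np.array([.6377,-.3238,.2626]); vp=lens+Rh.apply([-.16,0,0])
E
python3 - <<'E'
from h import *
f=load('w5');p,r=pose(env.read_state())
for px in [(317.6,89.6)]:
    P=onz(f,[px],p[2]+.0303)[0]; print('end in tool',r.inv().apply(P-p).round(4))
print('pre-lift est d', .17351-.16996)
d=.0025
m=np.array([d,.006,.0247]); M=Rh.as_matrix(); Q=R.from_matrix(np.c_[M[:,1],M[:,0],-M[:,2]]); T=vp-Q.apply(m)
print('vp',vp,'TCP',T,(r.inv()*Q).as_rotvec())
pre=T+np.array([-.06,.0,.06])
e=plan([([.55,.10,.34],r,5),([.45,-.12,.34],r,6),(pre,Q,9)],dp=1,dr=2)
print(e[0],pre)
E
```

```text
end in tool [ 0.0836  0.0005 -0.0308]
pre-lift est d 0.0035499999999999976
vp [ 0.49420904 -0.34666213  0.19560994] TCP [ 0.47900872 -0.3516155   0.21552862] [-0.42600985  0.027038   -0.09271435]
[[-1.3, -1.6, -1.3, 0.0, 0.0, 0.0], [-1.3, -1.7, -1.2, 0.0, 0.0, 0.0], [-1.3, -1.6, -1.3, 0.0, 0.0, 0.0], [-1.3, -1.6, -1.2, 0.0, 0.0, 0.0], [-1.4, -1.6, -1.3, 0.0, 0.0, 0.0]]
[[-3.5, -1.9, 0.0, 0.0, 0.0, 0.0], [-3.6, -1.9, 0.0, 0.0, 0.0, 0.0], [-3.5, -1.9, 0.1, 0.0, 0.0, 0.0], [-3.6, -1.9, 0.0, 0.0, 0.0, 0.0], [-3.5, -1.9, 0.0, 0.0, 0.0, 0.0]]
[[-3.6, -1.9, 0.0, 0.0, 0.0, 0.0], [-2.5, -0.5, 0.7, -0.05, 0.0, -0.01], [-2.6, -0.6, 0.7, -0.04, 0.01, -0.01], [-2.5, -0.6, 0.7, -0.05, 0.0, -0.01], [-2.5, -0.7, 0.6, -0.05, 0.0, -0.01]]
[[-2.6, -0.7, 0.6, -0.05, 0.01, -0.01], [-2.5, -0.8, 0.5, -0.04, 0.0, -0.01], [-2.5, -0.8, 0.5, -0.05, 0.0, -0.01], [-2.5, -0.9, 0.5, -0.05, 0.0, -0.01], [-2.5, -0.9, 0.4, -0.05, 0.01, -0.01]]
[ 0.41957183 -0.35145341  0.27533464] [ 0.41900872 -0.3516155   0.27552862]
```

send_rows([
  [[-1.3,-1.6,-1.3,0.0,0.0,0.0],[-1.3,-1.7,-1.2,0.0,0.0,0.0],[-1.3,-1.6,-1.3,0.0,0.0,0.0],[-1.3,-1.6,-1.2,0.0,0.0,0.0],[-1.4,-1.6,-1.3,0.0,0.0,0.0]],
])

```text
clock: 11.2
tool_pos: [0.5498, 0.0996, 0.3413]
eef_rot: [3.135, 0.006, 1.634]
ft_force: [-0.6, -0.9, -1.8]
opening: 0.13
```

send_rows([
  [[-3.5,-1.9,0.0,0.0,0.0,0.0],[-3.6,-1.9,0.0,0.0,0.0,0.0],[-3.5,-1.9,0.1,0.0,0.0,0.0],[-3.6,-1.9,0.0,0.0,0.0,0.0],[-3.5,-1.9,0.0,0.0,0.0,0.0]],
])

```text
clock: 11.7
tool_pos: [0.4657, -0.084, 0.3404]
eef_rot: [3.134, 0.005, 1.633]
ft_force: [0.6, 0.3, -2.3]
opening: 0.128
```

send_rows([
  [[-3.6,-1.9,0.0,0.0,0.0,0.0],[-2.5,-0.5,0.7,-0.05,0.0,-0.01],[-2.6,-0.6,0.7,-0.04,0.01,-0.01],[-2.5,-0.6,0.7,-0.05,0.0,-0.01],[-2.5,-0.7,0.6,-0.05,0.0,-0.01]],
])

```text
clock: 12.2
tool_pos: [0.4356, -0.223, 0.3117]
eef_rot: [2.942, -0.0, 1.674]
ft_force: [0.7, 0.2, -2.0]
opening: 0.129
```

send_rows([
  [[-2.6,-0.7,0.6,-0.05,0.01,-0.01],[-2.5,-0.8,0.5,-0.04,0.0,-0.01],[-2.5,-0.8,0.5,-0.05,0.0,-0.01],[-2.5,-0.9,0.5,-0.05,0.0,-0.01],[-2.5,-0.9,0.4,-0.05,0.01,-0.01]],
])

```text
clock: 12.7
tool_pos: [0.4193, -0.3513, 0.2753]
eef_rot: [2.702, -0.004, 1.728]
ft_force: [0.3, -0.5, -2.5]
opening: 0.125
```

```bash
cat >> h.py <<'E'
def target(d=.0035,tz=.0247):
    M=Rh.as_matrix(); Q=R.from_matrix(np.c_[M[:,1],M[:,0],-M[:,2]]); return vp-Q.apply([d,.006,tz]),Q
E
python3 - <<'E'
from h import *
st=env.read_state();p,r=pose(st);T,Q=target(); print(p,T,(r.inv()*Q).as_rotvec().round(3),st['opening'],st['q'].round(2))
plan([(T,Q,9),(T,Q,1)],dp=2,dr=3)
E
```

```text
[ 0.41925739 -0.35132283  0.27526352] [ 0.47916606 -0.35260305  0.21552862] [ 0.007 -0.003 -0.002] 0.12544483631695863 [ 1.63  0.23 -0.9   1.91 -0.23  0.83  1.06]
[[-0.12, 0.31, 0.88, 0.001, 0.0, 0.0], [-0.12, 0.31, 0.88, 0.001, -0.001, 0.0], [-0.12, 0.32, 0.88, 0.0, 0.0, -0.001], [-0.12, 0.31, 0.87, 0.001, 0.0, 0.0], [-0.12, 0.31, 0.88, 0.001, -0.001, 0.0]]
[[-0.12, 0.32, 0.88, 0.001, 0.0, 0.0], [-0.12, 0.31, 0.88, 0.001, 0.0, -0.001], [-0.12, 0.32, 0.88, 0.0, -0.001, 0.0], [-0.12, 0.31, 0.87, 0.001, 0.0, 0.0], [0.0, 0.0, 0.0, 0.0, 0.0, 0.0]]
```

send_rows([
  [[-0.12,0.31,0.88,0.001,0.0,0.0],[-0.12,0.31,0.88,0.001,-0.001,0.0],[-0.12,0.32,0.88,0.0,0.0,-0.001],[-0.12,0.31,0.87,0.001,0.0,0.0],[-0.12,0.31,0.88,0.001,-0.001,0.0]],
])

```text
clock: 13.2
tool_pos: [0.4544, -0.3506, 0.2427]
eef_rot: [2.707, -0.001, 1.729]
ft_force: [-0.1, -0.3, -2.6]
opening: 0.131
```

send_rows([
  [[-0.12,0.32,0.88,0.001,0.0,0.0],[-0.12,0.31,0.88,0.001,0.0,-0.001],[-0.12,0.32,0.88,0.0,-0.001,0.0],[-0.12,0.31,0.87,0.001,0.0,0.0],[0,0,0,0,0,0]],
])

```text
clock: 13.7
tool_pos: [0.4805, -0.3516, 0.2155]
eef_rot: [2.71, -0.002, 1.729]
ft_force: [-0.6, 0.4, -2.5]
opening: 0.134
```

Run:
```python
from h import *
for _ in range(2): s=grab('scene','s6')
t=grab('top','t6'); w=grab('wrist','w6'); st=env.read_state();p,r=pose(st);T,Q=target(); print(p,T,(r.inv()*Q).as_rotvec().round(3),st['opening'],st['ft_force'])
# frame corners expected given nominal target
C=vp+Rh.apply(np.array([[0,80,55],[0,-80,55],[0,-80,-55],[0,80,-55]])/1000)
def crop(f,w,h):
    q=proj(f,C); c=proj(f,[vp+[.05,0,0]])[0].astype(int); x,y=c[0]-w//2,max(0,c[1]-h//2)
    im=cv2.resize(f['image'][y:y+h,x:x+w,::-1],(400,300),interpolation=cv2.INTER_CUBIC); k=400/w
    for a in q: cv2.circle(im,(int((a[0]-x+.5)*k),int((a[1]-y+.5)*k)),3,(0,255,0),1)
    print(x,y,k,q.round(1).tolist()); return im
print(proj(w,C).round(0).tolist())
wi=cv2.resize(w['image'][:,:,::-1],(480,300))
top=np.hstack([crop(s,120,90),crop(t,120,90)])
cv2.imwrite('pics/m6.png',np.vstack([top,np.hstack([wi,np.zeros((300,320,3),np.uint8)])]))
```

```text
[ 0.47972766 -0.35243949  0.21668692] [ 0.47916606 -0.35260305  0.21552862] [-0.     0.001 -0.001] 0.12948502862295025 [-0.15250689  0.93593411 -2.46665404]
[[332.0, 91.0], [327.0, 431.0], [323.0, 300.0], [325.0, 94.0]]
213 73 3.3333333333333335 [[304.3, 112.1], [275.5, 88.9], [268.0, 113.9], [295.5, 137.4]]
396 165 3.3333333333333335 [[436.5, 236.9], [489.5, 228.3], [476.0, 216.8], [426.5, 224.8]]
```

View pics/m6.png

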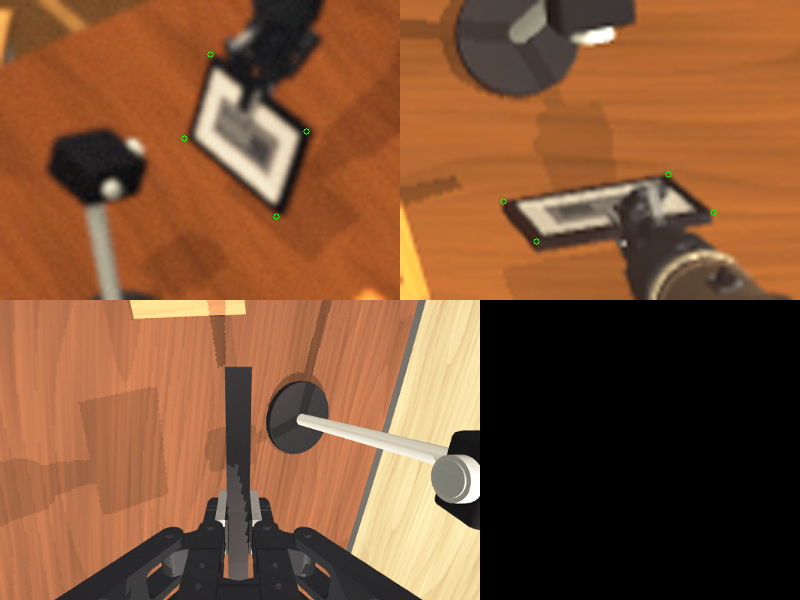

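The held frame's corners match the predicted dots within about 1 px in the scene and top views. The picture faces the lens and the others are untouched. The wrist view now shows the lens disc, so I'll check the lens estimate against it by mask.

Run:
```python
from h import *
w=load('w6'); im=w['image']; print('pred lens',proj(w,[lens]),'foot',proj(w,[[.692,-.315,.014]]))
c=im[180:310,565:640].astype(int); b=c.mean(2); n=(b>90)&(b<235)&(c.max(2)-c.min(2)<30)
k,l,s,ce=cv2.connectedComponentsWithStats(n.astype(np.uint8)); 
for i in range(1,k):
    if s[i,4]>80: print('grey comp',s[i]+[565,180,0,0,0],ce[i]+[565,180])
out=c[:,:,::-1].astype(np.uint8)
out=cv2.resize(out,(450,600*130*450//75//780) if 0 else (345,598),interpolation=cv2.INTER_CUBIC)
cv2.imwrite('pics/w6c.png',out)
```

```text
pred lens [[595.11865177 238.80076568]] foot [[401.18815358 159.67370106]]
grey comp [ 565  189   75   83 3551] [599.38665165 230.29569135]
```

View pics/w6c.png

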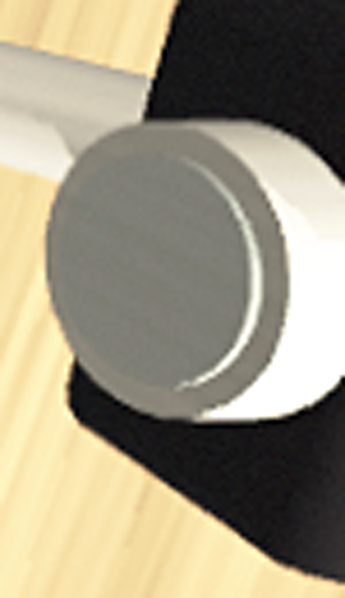

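The lens disc is at (599–601,238) against a prediction of (595,239). That is roughly 2–4 mm along the lens axis, with height matching. I'll trim 1 mm towards the lens and 1 mm down, then let it settle.

send_rows([
  [[0,0.1,0.1,0,0,0],[0,0,0,0,0,0],[0,0,0,0,0,0],[0,0,0,0,0,0],[0,0,0,0,0,0]],
])

```text
clock: 14.4
tool_pos: [0.4811, -0.3522, 0.216]
eef_rot: [2.71, -0.0, 1.728]
ft_force: [-0.2, 0.1, -1.8]
opening: 0.134
```

send_rows([
  [[0,0,0,0,0,0],[0,0,0,0,0,0],[0,0,0,0,0,0],[0,0,0,0,0,0],[0,0,0,0,0,0]],
])

```text
clock: 14.9
tool_pos: [0.4812, -0.3521, 0.216]
eef_rot: [2.71, -0.0, 1.728]
ft_force: [0.0, -0.2, -2.1]
opening: 0.128
```

Run:
```python
from h import *
st=env.read_state();p,r=pose(st);T,Q=target(); m=p+r.apply([.0035,.006,.0247])
print('mid minus vp, head axes mm',(Rh.inv().apply(m-vp)*1000).round(1),(r.inv()*Q).as_rotvec().round(3),st['opening'],st['ft_force'],abs(st['qvel']).max(),st['clock'])
print(env.sign_off())
```

```text
mid minus vp, head axes mm [ 2.1  0.2 -0.4] [-0.     0.    -0.001] 0.12840889305175973 [ 0.04937744 -0.21663472 -2.14562854] 0.0016701129869670355 14.9
the job is handed in; nothing more can be done
None
```

The wide black frame is out of the rack's front slot and held upright, picture side to the desk camera. It tilts to match the head (about 0.43 rad), about 16 cm in front of the lens. I handed the job in at 14.9 s with the arm still and only the gripper carrying it.

**Last checks:**
- **Position:** the middle of the picture was within about 2 mm of the view point I calculated.
- **Angle:** it matched the measured head direction to 0.001 rad.
- **Grip:** about 2 N of weight showed at the wrist, with the jaws closed to about 11 mm on the 12 mm frame.
- **Pictures:** just before the final 1 mm trim, the frame's corners matched the prediction to about 1–2 px in the scene and top views.
- **Other objects:** after the lift the other two frames stood in their slots. The camera stand looked unmoved, and I saw no force suggesting a bump. I took no closing picture of the books, cup or set square.

**Checks that disagreed:**
- **Lens distance:** the last wrist view put the lens 4–6 px, or about 2–4 mm, farther back along its axis than I had measured. The final trim moved the picture towards the lens to offset this, which is why it shows 2.1 mm off above.
- **First close-up:** it gave a tilt-axis height of 0.27–0.286 m, where 0.29 m was expected, because the head's corners are rounded. A second close-up settled it at 0.287–0.288 m.

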